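# Close up and hook a cantilever sewing box

### The arm

A 6-joint arm with a two-finger parallel gripper is mounted at the origin on a cart in front of the work surface, level with it; the furniture and walls round the work are solid. World frame = base frame: x ahead of the robot, y to its left, z up, the work surface at z = 0. Lengths are in m, angles in rad, forces in N, time in s.
With the tool pointing down it reaches from about 0.325 to 0.9 m from the base axis. Payload 6.1 kg.
Tool frame: the origin (TCP) lies midway between the tips of the shut fingers; the grasp point (between the pads) lies 19 mm behind it; z points along the fingers, y is the line along which they close (so a half turn about z gives the same grasp; the last joint's range is limited). The gripper opens to 87 mm and grips with 3 to 60 N. Pads are 19 mm wide; open, the fingers measure 117 mm over their backs; the gripper's body (75 mm by 190 mm) begins 51 mm behind the grasp point.
Start: joints at [1.087, 0.22, 1.526, -0, 1.395, -0.126], TCP at [0.219, 0.585, 0.223] pointing down, gripper open.
Joint ranges: [-2.98, 2.98], [-0.91, 2.08], [0.09, 2.57], [-1.24, 4.39], [0.2, 2.65], [-2.68, 2.68]. Speed limits (rad/s): [2.57, 2.57, 3.01, 3.14, 3.14, 3.14].

### API

Orientations are given as a rotation vector (axis times angle).
In Python, from plant import env gives the robot as it stands.
- The arm moves only by the tool step_arm, never from a script. Its argument "targets" is a list of rows, each a list of 5 numbers: the shift along the world's x, y, z in cm, then the turn about the world's z in degrees, then the gripper command: -1 is shut, 1 is fully open, values between are in proportion. In form: [[x, y, z, twist, claw], ...]. A call has 1 to 8 rows; each row is the pose to reach, as a shift and turn from the pose commanded when the call began; what a row does not reach only later rows make up. A row lasts 1/10 s, in which the tool goes at most 50 mm and 8.59 degrees, less where a joint would pass 70% of its speed; a pose out of reach is approached as far as the arm can. A call with a gripper value outside its range is refused whole. The fingers move at their own pace and stop on an object; "grip_force" is the grip in N (left out, the last holds). Time passes only in rows, so rows that repeat a pose let the fingers close. It gives the time, the measured TCP pose, the force, the opening and the grip force at its end, in the units of the state.
- env.sense(): the state, without advancing time (a new reading comes with each control period).
- env.capture(name): name is "scene" or "top" or "wrist"; returns a dict with "img" (384x512x3 uint8, red, green, blue), "range_z" (384x512 float32, m along the optical axis (not along the pixel's ray), 0 where there is no reading), "fx", "fy", "cx", "cy" (pixels), "k1" (the pictures are not rectified: a ray, as slopes to the right and down, at radius r is drawn at 1 + k1 r^2 times it, then the intrinsics apply), "world_to_cam" (4x4, takes a point from world to camera coordinates). Camera axes: x right, y down, z forward; pixel columns grow to the right and rows downward; lengths in m; the calibration is good to about 2 mm. A picture is of the moment at which its call begins.
- env.finish_job(): hands the job in; it is judged then, once.
Trained networks look in the newest picture that a camera, given by its name, has taken for a name from the list of things; names that differ only in an ending like _2 or _b are one class to them, and where a whole thing is asked for, a point or a joint stands for the part that bears it (a point fixed in the world has none). Each returns a list of dicts, best first, with "conf" (0 to 1); they miss things now and then, are a little off and sometimes report something else, mostly with a low value. They report only what shows in the picture. A call takes as long as a camera call.
- env.masks_of(camera, label): "region" (384x512 bool, what is visible of it).
- env.landmark_of(camera, label): "centre" ([x, y, z] in m, in the coordinates of the camera as it stood for that picture, good to about 4 mm: a listed point, or the origin of a listed thing).
The state is a dict: "clock": time; "joint_pos": joint angles; "joint_vel": joint speeds; "joint_torque": joint torques, N m; "tool_pos": TCP position; "tcp_rot": TCP orientation; "force": force on the tool from outside, world axes, zero at the start; "moment": the same for the moment, N m; "opening": finger opening in m; "finger_force": force on a finger pad.
Only numpy, scipy, OpenCV 4.12 (cv2) and the standard library are available. Lean on these libraries where they do the work, as an engineer would, in place of code of your own. Each camera call takes 0.05 s, during which the arm holds its last target. There are 200 camera calls.

### The job

Close up the wooden cantilever sewing box for the day: with the fingertips push both swung-out trays up and over until each lies fully home on the base, then push the small brass hook on top round until it stops, so that it holds the two trays together. Only push: do not pinch, grip or lift anything, do not force it, leave the box standing where it is, and leave the small things lying round it undisturbed.

Things in the scene. Friction and masses are not known exactly. Their poses are not given: they have to be found in the camera images.
- box: light wooden sewing box, loose but heavy (about 3 kg), its base 140 x 240 x 75 mm. Origin: centre of the underside, on the worktop. Box axes: z up, y to the left-hand tray, x away from the robot when the box stands square. 'Box' directions and places in the other entries are in this frame (m)
- left_side (a point): left (box +y) tray: wooden tray, 140 mm deep (box x), 119 wide (box y), 60 high, open on top, spools on pins in it, carried level on 100 mm swing arms. Origin: middle of its OUTER wall, the plain flat upright wall, to be pushed anywhere along it; the rim is 30 mm above, the underside 30 mm below. Fully open it is 247 mm out from the box's middle, home 120 mm
- right_side (a point): right (box -y) tray: wooden tray, 140 mm deep (box x), 119 wide (box y), 60 high, open on top, spools on pins in it, carried level on 100 mm swing arms. Origin: middle of its OUTER wall, the plain flat upright wall, to be pushed anywhere along it; the rim is 30 mm above, the underside 30 mm below. Mirror image of the left one
- swing_left (a joint): left tray's arms (rad): 0 fully open, out to the left; 1.38 home. With s this value, left_side is at box x = 0, y = 0.1195 + 0.10 (sin(0.69-s) + 0.6365), z = 0.107 + 0.10 (cos(0.69-s) - 0.7712): it rises 23 mm half-way, so the fingertip should rise with it. About 5 to 8 N towards the box moves it at first, less past the top; stiff hinges, it stays where left
- swing_right (a joint): the same for the right tray: 0 fully open, out to the right; 1.38 home; right_side mirrors left_side (box y negative)
- hook (a joint): brass hook's turn about its upright pivot on the left tray (rad): 0 points to box -x; turns counter-clockwise from above to 1.57, its stop, where it points to box -y across the joint of the closed trays and its notch catches a headed brass pin on the right tray. Stays where left; about 0.5 N on the knob turns it
- pivot (a point): pivot of the hook, 4 mm above the left tray's rim, near its inner wall. With the left tray home it is at box x = 0.02, y = 0.020, z = 0.141
- knob (a point): upright thumb knob at the hook's free end: a brass stud 13 mm across, 52 mm from the pivot. Point on its axis; the stud reaches 10 mm above and 14 mm below it, to 2.5 mm above the rims. Only the heads of the pin (12.5 mm) and the pivot (8 mm) also stand above the rims
- wax_tin: bystander on the worktop: round green tin, 70 mm across, 25 mm high; origin under its centre (it stands or lies under a swung-out tray)
- matchbox: bystander on the worktop: red matchbox, 36 x 54 x 16 mm; origin under its centre (it stands or lies under a swung-out tray)
- spool_loose: bystander on the worktop: small thread spool standing on the worktop, 29 mm across, 40 mm high; origin under its centre (it stands or lies under a swung-out tray)
- peg_0: bystander on the worktop: red clothes peg, 72 mm long; origin under its centre
- peg_1: bystander on the worktop: wooden clothes peg, 72 mm long; origin under its centre
- scissors: bystander on the worktop: scissors with blue handles, 199 mm long; origin under its centre

How it is judged:
On the way, in this order (a step that is already met when the one before it is completed fails the run):
1. both trays lie fully home on the base, the hook not yet across (value of joint each of swing_left, swing_right above 1.32 rad and value of joint hook below 1 rad), for 0.2 s.
2. the hook is pushed round to its stop (value of joint each of swing_left, swing_right above 1.32 rad and value of joint hook above 1.46 rad), for 0.2 s.
At the end, for the whole second after the job is handed in: both trays fully home (swing over 1.32 of 1.38 rad), the hook round to its stop (over 1.46 of 1.57 rad), the box standing still on the worktop (all of step 2 and linear speed of box below 0.01 m/s and height (world z) of box below 0.006 m and velocity of joint each of swing_left, swing_right, hook below 0.05 rad/s); the robot touches nothing.
It fails at once if the box is lifted or tipped (over 12 mm or 0.08 rad) (height (world z) of box above 0.012 m or angle between box's own z axis and vertical above 0.08 rad).
It fails at once if the box is shoved more than 40 mm (distance of box from where it was at the start of the episode above 0.04 m).
It fails at once if the box or a part of it is gripped or forced (over 60 N from the fingers) (contact force between the fingers and box above 60 N).
It fails at once if a bystander is moved more than 30 mm or lifted (distance of any of wax_tin, matchbox, spool_loose, peg_0, peg_1, scissors from where it was at the start of the episode above 0.03 m).
It also fails if it takes over 72 s, if anything falls off the work surface, if the arm or the gripper's body presses on something with over 40 N, if the wrist force passes 120 N, or if a joint passes its speed limit or range.

## Working session

There is one attempt and no reset: what is moved stays moved. The work goes in short steps, Python scripts to look and compute and a tool call to move; the robot and the scene stay as the last step left them, time stands still between calls to the robot, and variables do not carry over. Pictures are saved under pics/ and viewed, at most 10 in all, crops included, and the job is handed in when it is done.

Besides the shell and the picture viewer there is one more tool, called after "Emit:" as name([rows], argument=value, ...), one row to a line, values as JSON. step_arm: Moves the arm, as the interface text tells. Its arguments: {"type":"object","properties":{"targets":{"type":"array"},"grip_force":{"type":"number"}},"required":["targets"]}

```bash
mkdir -p pics
cat > h.py <<'E'
import numpy as np, cv2
from plant import env
def cap(n,save=None):
    c=env.capture(n)
    if save: cv2.imwrite('pics/'+save,c['img'][:,:,::-1])
    return c
def lm(cam,c,labels,k=1):
    T=np.linalg.inv(c['world_to_cam'])
    out={}
    for l in labels:
        for d in env.landmark_of(cam,l)[:k]:
            p=T@np.r_[d['centre'],1]; out.setdefault(l,[]).append((p[:3],d['conf']))
            print(cam,l,p[:3].round(4),round(d['conf'],2))
    return out
E
python3 - <<'E'
from h import *
L=['box','left_side','right_side','pivot','knob','wax_tin','matchbox','spool_loose','peg_0','peg_1','scissors']
for n in ['top','scene']:
    c=cap(n,n+'0.png'); lm(n,c,L)
s=env.sense(); print(s['clock'],s['tool_pos'],s['tcp_rot'],s['force'],s['opening'])
E
```

```text
top box [0.4808 0.0272 0.002 ] 0.76
top left_side [0.5244 0.2658 0.1031] 0.57
top right_side [ 0.4285 -0.1984  0.1216] 0.95
top pivot [0.526  0.1665 0.1424] 0.51
top knob [0.4769 0.1455 0.1564] 0.59
top peg_0 [0.6053 0.0053 0.005 ] 0.58
top peg_1 [0.6053 0.0053 0.005 ] 0.58
top scissors [ 0.6111 -0.1459 -0.0022] 0.71
scene box [0.4807 0.029  0.0045] 0.84
scene left_side [0.5275 0.2715 0.1097] 0.9
scene right_side [ 0.4368 -0.2003  0.1174] 0.95
scene pivot [0.5286 0.1713 0.1461] 0.59
scene knob [0.481  0.1482 0.1528] 0.48
scene wax_tin [4.971e-01 2.001e-01 4.000e-04] 0.56
scene matchbox [ 0.4023 -0.1428  0.0044] 0.7
scene peg_0 [0.6386 0.1539 0.0041] 0.55
scene peg_1 [0.6386 0.1539 0.0041] 0.55
scene scissors [ 0.616  -0.1421 -0.0019] 0.6
1.2 [0.21887837 0.58539611 0.22251195] [-5.59015841e-01 -3.09141332e+00  9.24156274e-05] [-0.49021002 -0.03155614 -0.59863054] 0.08703851459421921
```

View pics/top0.png

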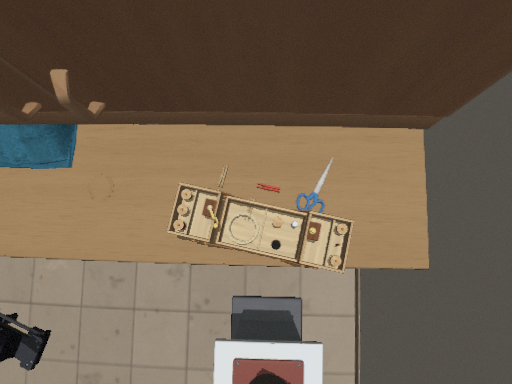

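View pics/scene0.png

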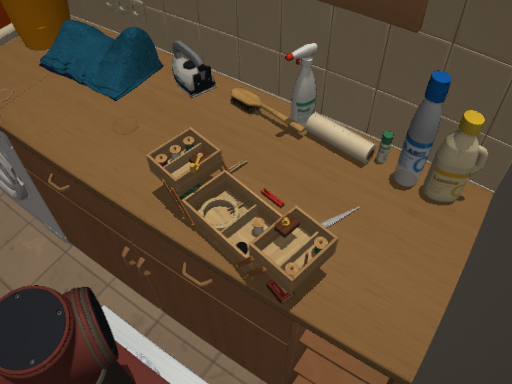

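The box sits at about (0.481, 0.028), with its y axis along (0.195, 0.981). In the top image its trays are at about (195,213) and (328,240). The right tray is already about 0.23 rad in, and the hook is partly turned (about 0.6 rad) with its knob hanging past the inner wall. I'll close the right tray first so it can't come down on the knob.

Emit:
step_arm([
  [4, -3, 2, -8, -1],
  [8, -7, 3, -16, -1],
  [12, -12, 3, -24, -1],
  [16, -17, 3, -32, -1],
  [18, -22, 3, -40, -1],
  [20, -27, 3, -48, -1],
  [21, -32, 3, -56, -1],
  [21, -37, 3, -64, -1],
], grip_force=20)

```text
clock: 2.0
tool_pos: [0.4232, 0.2577, 0.2527]
tcp_rot: [2.119, 2.319, 0.001]
force: [0.9, -0.6, 0.7]
opening: 0.0307
finger_force: 0.0
```

Emit:
step_arm([
  [0, -5, 0, -8, -1],
  [0, -10, 0, -16, -1],
  [0, -15, 0, -17, -1],
  [0, -20, 0, -17, -1],
  [0, -25, 0, -17, -1],
  [0, -30, 0, -17, -1],
  [0, -35, 0, -17, -1],
  [0, -40, 0, -17, -1],
])

```text
clock: 2.8
tool_pos: [0.422, -0.1425, 0.253]
tcp_rot: [2.432, 1.987, 0.001]
force: [1.0, 0.3, -0.0]
opening: 0.0004
finger_force: 0.0
```

Run:
```python
from h import *
from scipy.spatial.transform import Rotation as R
s=env.sense(); print(s['clock'],s['joint_pos'].round(2) if hasattr(s['joint_pos'],'round') else s['joint_pos'],s['tool_pos'],s['force'],s['opening'])
print(R.from_rotvec(s['tcp_rot']).as_matrix().round(3))
```

```text
2.8 [-0.5  -0.25  1.93  0.    1.45 -0.3 ] [ 0.42196724 -0.14250094  0.25302332] [ 1.01383696  0.32938997 -0.02977606] 0.00042226941748343125
[[ 0.2    0.98   0.001]
 [ 0.98  -0.2   -0.001]
 [-0.     0.001 -1.   ]]
```

Emit:
step_arm([
  [0, -4, 0, 0, -1],
  [0, -9, 0, 0, -1],
  [0, -9, 0, 0, -1],
  [0, -9, 0, 0, -1],
])

```text
clock: 3.2
tool_pos: [0.4219, -0.2311, 0.2523]
tcp_rot: [-2.435, -1.984, -0.0]
force: [-0.1, 0.2, -0.5]
opening: 0.0005
finger_force: 0.0
```

Emit:
step_arm([
  [0.4, -1.8, -2, 0, -1],
  [0.4, -1.8, -6, 0, -1],
  [0.4, -1.8, -10, 0, -1],
  [0.4, -1.8, -12.4, 0, -1],
  [0.4, -1.8, -12.4, 0, -1],
  [0.4, -1.8, -12.4, 0, -1],
])

```text
clock: 3.8
tool_pos: [0.4267, -0.2473, 0.1292]
tcp_rot: [-2.431, -1.99, -0.0]
force: [0.5, -1.1, 1.3]
opening: 0.0004
finger_force: 0.0
```

Run:
```python
import numpy as np
# tip path for right tray in box-y dir and z from current tip, s from .23
u=np.array([.195,.981])
for s in np.arange(.2,1.41,.1):
    y=.1195+.1*(np.sin(.69-s)+.6365); z=.107+.1*(np.cos(.69-s)-.7712)
    p=np.array([.481,.028])-u*(y+.0095); q=np.array([.481,.028])+u*(y+.0095)
    print(round(s,2),'wall y %.4f z %.4f'%(y,z),'R tip',p.round(4),'L tip',q.round(4))
```

```text
0.2 wall y 0.2302 z 0.1181 R tip [ 0.4343 -0.2072] L tip [0.5277 0.2632]
0.3 wall y 0.2212 z 0.1224 R tip [ 0.436  -0.1983] L tip [0.526  0.2543]
0.4 wall y 0.2117 z 0.1257 R tip [ 0.4379 -0.189 ] L tip [0.5241 0.245 ]
0.5 wall y 0.2020 z 0.1281 R tip [ 0.4398 -0.1795] L tip [0.5222 0.2355]
0.6 wall y 0.1921 z 0.1295 R tip [ 0.4417 -0.1698] L tip [0.5203 0.2258]
0.7 wall y 0.1822 z 0.1299 R tip [ 0.4436 -0.16  ] L tip [0.5184 0.216 ]
0.8 wall y 0.1722 z 0.1293 R tip [ 0.4456 -0.1502] L tip [0.5164 0.2062]
0.9 wall y 0.1623 z 0.1277 R tip [ 0.4475 -0.1405] L tip [0.5145 0.1965]
1.0 wall y 0.1526 z 0.1251 R tip [ 0.4494 -0.1311] L tip [0.5126 0.1871]
1.1 wall y 0.1433 z 0.1216 R tip [ 0.4512 -0.1219] L tip [0.5108 0.1779]
1.2 wall y 0.1343 z 0.1172 R tip [ 0.453  -0.1131] L tip [0.509  0.1691]
1.3 wall y 0.1259 z 0.1118 R tip [ 0.4546 -0.1048] L tip [0.5074 0.1608]
1.4 wall y 0.1180 z 0.1057 R tip [ 0.4561 -0.097 ] L tip [0.5059 0.153 ]
```

Emit:
step_arm([
  [0.3, 1.5, 0, 0, -1],
  [0.6, 3, 0, 0, -1],
  [0.8, 3.8, 0, 0, -1],
  [0.9, 4.5, 0.1, 0, -1],
  [1.0, 5.2, 0.3, 0, -1],
  [1.15, 5.8, 0.5, 0, -1],
  [1.25, 6.4, 0.7, 0, -1],
  [1.4, 7, 0.8, 0, -1],
])

```text
clock: 4.6
tool_pos: [0.4414, -0.1786, 0.1381]
tcp_rot: [2.43, 1.986, 0.001]
force: [0.3, -3.7, 2.0]
opening: 0.0003
finger_force: 1.9
```

Emit:
step_arm([
  [0.15, 0.8, 0.0, 0, -1],
  [0.3, 1.6, 0.05, 0, -1],
  [0.5, 2.4, 0.0, 0, -1],
  [0.65, 3.2, -0.1, 0, -1],
  [0.8, 4, -0.25, 0, -1],
  [0.95, 4.8, -0.5, 0, -1],
  [1.1, 5.5, -0.75, 0, -1],
  [1.25, 6.2, -1.1, 0, -1],
])

```text
clock: 5.4
tool_pos: [0.4522, -0.1156, 0.1247]
tcp_rot: [-2.432, -1.987, 0.002]
force: [-0.5, -1.9, -2.1]
opening: 0.001
finger_force: 1.6
```

Emit:
step_arm([
  [0.1, 0.4, -0.2, 0, -1],
  [0.15, 0.8, -0.4, 0, -1],
  [0.2, 1.1, -0.65, 0, -1],
  [0.3, 1.4, -0.85, 0, -1],
  [0.35, 1.7, -1.0, 0, -1],
  [0.35, 1.8, -1.0, 0, -1],
  [0.35, 1.8, -1.0, 0, -1],
])

```text
clock: 6.1
tool_pos: [0.456, -0.1014, 0.1165]
tcp_rot: [2.429, 1.985, -0.007]
force: [-6.1, -12.6, 3.9]
opening: 0.0003
finger_force: 7.0
```

Emit:
step_arm([
  [-0.3, -1.5, 0, 0, -1],
  [-0.8, -4, 0.5, 0, -1],
  [-0.8, -4, 5, 0, -1],
  [-0.8, -4, 10, 0, -1],
  [-0.8, -4, 12, 0, -1],
  [-0.5, 1, 12, 0, -1],
  [0, 6, 12, 0, -1],
  [0, 11, 12, 0, -1],
])

```text
clock: 6.9
tool_pos: [0.4569, 0.0128, 0.2364]
tcp_rot: [2.434, 1.985, 0.004]
force: [0.8, -0.7, 0.1]
opening: 0.0003
finger_force: 0.0
```

Emit:
step_arm([
  [1, 5, 0, 0, -1],
  [2, 10, 0, 0, -1],
  [3, 15, 0, 0, -1],
  [4, 20, 0, 0, -1],
  [5, 25, 0, 0, -1],
  [5.5, 28, 0, 0, -1],
  [5.5, 28, 0, 0, -1],
])

```text
clock: 7.6
tool_pos: [0.511, 0.2959, 0.2353]
tcp_rot: [-2.427, -1.992, -0.002]
force: [-0.1, -0.2, 0.2]
opening: 0.0003
finger_force: 0.0
```

Run:
```python
from h import *
L=['box','left_side','right_side','pivot','knob','matchbox']
for n in ['top','scene']:
    c=cap(n,n+'1.png'); lm(n,c,L)
s=env.sense(); print(s['clock'],s['joint_pos'].round(2),s['tool_pos'])
im=cv2.imread('pics/scene1.png')[110:310,130:370]; cv2.imwrite('pics/s1c.png',cv2.resize(im,None,fx=3,fy=3,interpolation=cv2.INTER_CUBIC))
```

```text
top box [0.4792 0.0242 0.0011] 0.86
top left_side [0.5244 0.2637 0.1027] 0.55
top right_side [ 0.452  -0.0884  0.1098] 0.97
top pivot [0.5288 0.1655 0.1395] 0.52
top knob [0.4789 0.1474 0.1565] 0.64
top matchbox [ 0.3968 -0.1465  0.0026] 0.62
scene box [0.4805 0.0311 0.0043] 0.6
scene left_side [0.5276 0.2718 0.1089] 0.76
scene right_side [ 0.4604 -0.0921  0.1065] 0.89
scene pivot [ 0.6138 -0.1438 -0.0032] 0.47
scene knob [0.4769 0.1458 0.1524] 0.43
scene matchbox [ 0.4004 -0.1448  0.0014] 0.8
8.3 [0.38 0.12 1.61 0.   1.41 0.58] [0.5113707  0.29102678 0.23563932]
```

View pics/s1c.png

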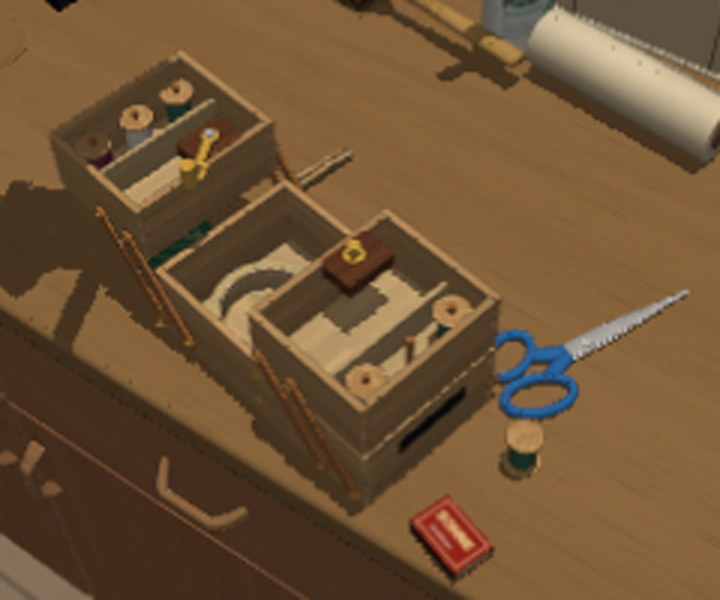

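The right tray is home: in the crop it sits square on the base around (375,340), and the matchbox and spool at its right are undisturbed. Now the left tray.

Emit:
step_arm([
  [2.4, 1.8, 0, 0, -1],
  [2.4, 1.8, -4, 0, -1],
  [2.4, 1.8, -8, 0, -1],
  [2.4, 1.8, -11, 0, -1],
  [2.4, 1.8, -12, 0, -1],
  [2.4, 1.8, -12, 0, -1],
])

```text
clock: 8.9
tool_pos: [0.5341, 0.3088, 0.1138]
tcp_rot: [-2.432, -1.987, 0.005]
force: [0.3, -0.5, -0.5]
opening: 0.0003
finger_force: 0.0
```

Emit:
step_arm([
  [-0.25, -1.2, 0, 0, -1],
  [-0.4, -2, 0, 0, -1],
  [-0.5, -2.6, 0, 0, -1],
  [-0.65, -3.2, 0.15, 0, -1],
  [-0.75, -3.8, 0.5, 0, -1],
  [-0.9, -4.4, 0.85, 0, -1],
  [-1.0, -5, 1.2, 0, -1],
  [-1.1, -5.6, 1.5, 0, -1],
])

```text
clock: 9.7
tool_pos: [0.5253, 0.2546, 0.1328]
tcp_rot: [-2.432, -1.987, -0.008]
force: [-0.9, 5.3, 1.8]
opening: 0.0002
finger_force: 2.6
```

Emit:
step_arm([
  [-0.15, -0.8, 0.3, 0, -1],
  [-0.3, -1.6, 0.5, 0, -1],
  [-0.5, -2.4, 0.6, 0, -1],
  [-0.65, -3.2, 0.65, 0, -1],
  [-0.8, -4, 0.65, 0, -1],
  [-0.95, -4.8, 0.5, 0, -1],
  [-1.1, -5.6, 0.35, 0, -1],
  [-1.3, -6.4, 0.1, 0, -1],
])

```text
clock: 10.5
tool_pos: [0.511, 0.1882, 0.131]
tcp_rot: [2.433, 1.987, -0.001]
force: [0.7, 3.0, 0.2]
opening: 0.0007
finger_force: 0.9
```

Emit:
step_arm([
  [-0.15, -0.7, -0.2, 0, -1],
  [-0.3, -1.4, -0.5, 0, -1],
  [-0.4, -2.0, -0.8, 0, -1],
  [-0.5, -2.5, -1.1, 0, -1],
  [-0.6, -2.9, -1.3, 0, -1],
  [-0.65, -3.2, -1.5, 0, -1],
  [-0.7, -3.5, -1.7, 0, -1],
  [-0.7, -3.5, -1.7, 0, -1],
])

```text
clock: 11.3
tool_pos: [0.5043, 0.1548, 0.1147]
tcp_rot: [-2.432, -1.987, -0.002]
force: [-0.0, 4.5, -0.8]
opening: 0.0006
finger_force: 2.1
```

Emit:
step_arm([
  [-0.05, -0.2, -0.05, 0, -1],
  [-0.08, -0.4, -0.1, 0, -1],
  [-0.08, -0.4, -0.1, 0, -1],
])

```text
clock: 11.6
tool_pos: [0.5044, 0.1544, 0.1147]
tcp_rot: [-2.43, -1.985, -0.011]
force: [1.1, 17.4, 1.0]
opening: 0.0001
finger_force: 8.9
```

Firm stop at 17 N. I'll back off and look at the hook.

Emit:
step_arm([
  [0.3, 1.5, 0, 0, -1],
  [0.8, 4, 0.5, 0, -1],
  [0.8, 4, 5, 0, -1],
  [1, 6, 10, 0, -1],
  [1, 6, 10, 0, -1],
])

```text
clock: 12.1
tool_pos: [0.5175, 0.2125, 0.221]
tcp_rot: [2.427, 1.986, 0.017]
force: [1.6, -0.8, 0.2]
opening: 0.0006
finger_force: 0.0
```

Run:
```python
from h import *
L=['box','left_side','right_side','pivot','knob']
ims=[]
for n,(r,c0) in {'top':(170,190),'scene':(150,170)}.items():
    c=cap(n,n+'2.png'); lm(n,c,L,2)
    im=c['img'][r:r+130,c0:c0+130,::-1]; ims.append(cv2.resize(im,(400,400),interpolation=cv2.INTER_CUBIC))
cv2.imwrite('pics/c2.png',np.hstack(ims))
```

```text
top box [0.482  0.0252 0.    ] 0.81
top right_side [ 0.4531 -0.091   0.1097] 0.97
top pivot [0.5024 0.0435 0.1402] 0.56
top knob [0.4537 0.0206 0.155 ] 0.38
scene left_side [0.504  0.1473 0.111 ] 0.65
scene right_side [ 0.4596 -0.0916  0.1072] 0.87
scene pivot [0.5057 0.0442 0.1456] 0.7
scene pivot [ 0.6143 -0.1439 -0.0016] 0.54
scene knob [0.4499 0.022  0.1522] 0.65
```

View pics/c2.png

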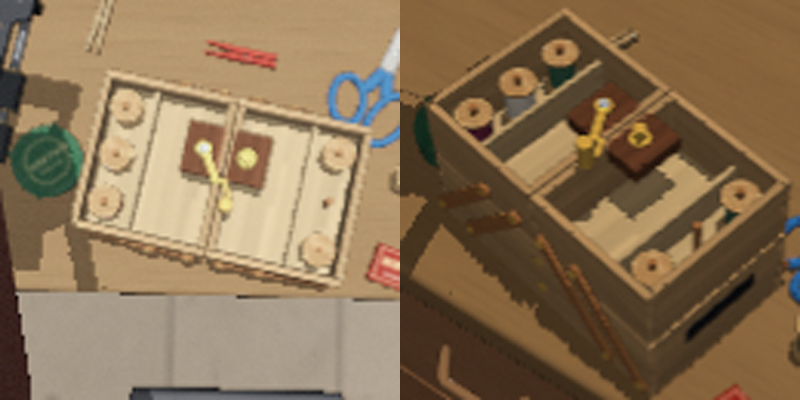

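Both trays are home. In the crop the knob is at (226,203) and the pivot at (204,148), so the hook is still at about 0.6 rad. Next I bring the shut fingertips to the box −x side of the knob.

Emit:
step_arm([
  [-2.4, -4.2, 0, 0, -1],
  [-4.8, -8.4, 0, 0, -1],
  [-7.2, -13, 0, 0, -1],
  [-9.4, -17.6, 0, 0, -1],
  [-9.4, -18, 0, 0, -1],
  [-9.4, -18, -3, 0, -1],
  [-9.4, -18, -5, 0, -1],
  [-9.4, -18, -5, 0, -1],
])

```text
clock: 13.5
tool_pos: [0.4175, 0.0306, 0.1609]
tcp_rot: [-2.43, -1.985, 0.005]
force: [-0.6, -0.0, -0.3]
opening: 0.0002
finger_force: 0.0
```

Run:
```python
from h import *
s=env.sense(); t=np.array(s['tool_pos']); print(s['clock'],t,s['force'])
ex=np.array([.981,-.195]);ey=np.array([.195,.981]);P=np.array([.5035,.0437])
for th in [.605,.8,1,1.2,1.4,1.57]:
    for g in [.0215]:
        r=.052*np.array([-np.cos(th),-np.sin(th)])+[-g,.003]
        print(th,((P+r[0]*ex+r[1]*ey-t[:2])*100).round(2))
```

```text
13.5 [0.41752804 0.03060562 0.16085367] [-0.61407512 -0.03215485 -0.29090453]
0.605 [ 1.77 -0.04]
0.8 [ 2.27 -0.93]
1 [ 2.94 -1.72]
1.2 [ 3.75 -2.36]
1.4 [ 4.68 -2.83]
1.57 [ 5.53 -3.08]
```

Emit:
step_arm([
  [0, 0, -0.6, 0, -1],
  [0, 0, -1.2, 0, -1],
  [0, 0, -1.2, 0, -1],
  [0.6, 0, -1.2, 0, -1],
  [1.2, 0, -1.2, 0, -1],
  [1.7, 0, -1.2, 0, -1],
  [2.0, -0.4, -1.2, 0, -1],
  [2.3, -0.9, -1.2, 0, -1],
])

```text
clock: 14.3
tool_pos: [0.4426, 0.021, 0.1515]
tcp_rot: [-2.432, -1.988, 0.001]
force: [-1.7, -1.0, 1.5]
opening: 0.0004
finger_force: 0.7
```

Emit:
step_arm([
  [0.35, -0.4, 0, 0, -1],
  [0.7, -0.8, 0, 0, -1],
  [1.1, -1.1, 0, 0, -1],
  [1.5, -1.45, 0, 0, -1],
  [1.9, -1.7, 0, 0, -1],
  [2.3, -1.9, 0, 0, -1],
])

```text
clock: 14.9
tool_pos: [0.4661, 0.0021, 0.1517]
tcp_rot: [2.433, 1.987, 0.001]
force: [-0.6, -0.6, -0.1]
opening: 0.0005
finger_force: 0.3
```

Run:
```python
from h import *
L=['pivot','knob']
for n in ['top','scene']:
    c=cap(n,n+'3.png'); lm(n,c,L)
s=env.sense(); print(s['clock'],s['tool_pos'],s['force'])
a,b=cv2.imread('pics/top3.png')[170:300,190:320],cv2.imread('pics/scene3.png')[150:280,170:300]
cv2.imwrite('pics/c3.png',np.hstack([cv2.resize(i,(400,400),interpolation=cv2.INTER_CUBIC) for i in (a,b)]))
```

```text
scene knob [ 0.4778 -0.0029  0.1528] 0.52
15.2 [0.46554893 0.00246819 0.15158174] [ 0.28209096 -0.33894979 -0.28504072]
```

View pics/c3.png

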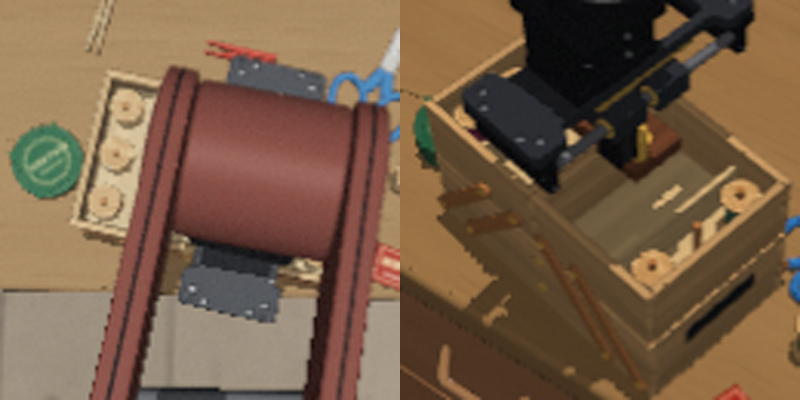

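The knob, at (643,140) in the right crop, is ahead of the fingertip and turning. I'll push on gently to the stop.

Emit:
step_arm([
  [0.3, -0.1, 0, 0, -1],
  [0.6, -0.2, 0, 0, -1],
  [0.8, -0.25, 0, 0, -1],
  [0.8, -0.25, 0, 0, -1],
])

```text
clock: 15.6
tool_pos: [0.4739, -0.0003, 0.1516]
tcp_rot: [2.433, 1.987, 0.0]
force: [-0.1, 0.1, -0.8]
opening: 0.0006
finger_force: 0.0
```

Emit:
step_arm([
  [0.2, -0.05, 0, 0, -1],
  [0.4, -0.1, 0, 0, -1],
  [0.4, -0.1, 0, 0, -1],
])

```text
clock: 15.9
tool_pos: [0.4778, -0.0013, 0.1516]
tcp_rot: [2.433, 1.988, 0.0]
force: [-0.1, 0.1, -0.1]
opening: 0.0003
finger_force: 0.0
```

Emit:
step_arm([
  [0.2, -0.05, 0, 0, -1],
  [0.4, -0.1, 0, 0, -1],
  [0.4, -0.1, 0, 0, -1],
])

```text
clock: 16.2
tool_pos: [0.4799, -0.0019, 0.1511]
tcp_rot: [-2.43, -1.986, 0.005]
force: [-7.4, 1.2, 5.0]
opening: 0.0002
finger_force: 3.7
```

Run:
```python
from h import *
n='scene'; c=cap(n,'scene4.png'); lm(n,c,['pivot','knob'],2)
s=env.sense(); print(s['clock'],s['tool_pos'],s['force'])
cv2.imwrite('pics/c4.png',cv2.resize(c['img'][165:235,200:290,::-1],None,fx=7,fy=7,interpolation=cv2.INTER_CUBIC))
```

```text
scene knob [ 0.4908 -0.0051  0.1526] 0.41
16.35 [ 0.47987152 -0.0018466   0.15116702] [-7.84037009  1.42594287  4.31763499]
```

View pics/c4.png

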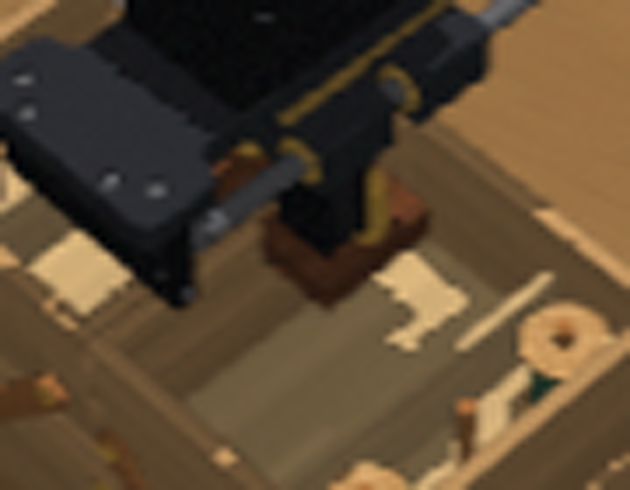

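The knob, at (375,205) in the crop, is against its stop at 8 N. I'll withdraw and check.

Emit:
step_arm([
  [-0.5, 0.1, 0, 0, -1],
  [-1.5, 0.3, 0, 0, -1],
  [-2, 0.4, 3, 0, -1],
  [-2, 0.4, 7, 0, -1],
  [-2, 5, 9, 0, -1],
  [-1, 10, 9, 0, -1],
  [0, 15, 9, 0, -1],
  [2, 20, 9, 0, -1],
])

```text
clock: 17.15
tool_pos: [0.4989, 0.1943, 0.2424]
tcp_rot: [2.432, 1.987, 0.003]
force: [1.5, -0.6, -0.2]
opening: 0.0007
finger_force: 0.0
```

Emit:
step_arm([
  [0, 3, 0, 0, -1],
  [0, 5, 0, 0, -1],
  [0, 5, 0, 0, -1],
])

```text
clock: 17.45
tool_pos: [0.4986, 0.2446, 0.2414]
tcp_rot: [-2.429, -1.991, -0.001]
force: [-0.0, -0.5, 0.3]
opening: 0.0007
finger_force: 0.0
```

Run:
```python
from h import *
L=['box','left_side','right_side','pivot','knob']; ims=[]
for n,(r,c0) in {'top':(170,190),'scene':(150,170)}.items():
    c=cap(n,n+'5.png'); o=lm(n,c,L)
    if 'knob' in o and 'pivot' in o:
        d=o['knob'][0][0]-o['pivot'][0][0]; print('th',np.arctan2(-(d[:2]@[.195,.981]),-(d[:2]@[.981,-.195])))
    ims.append(cv2.resize(c['img'][r:r+130,c0:c0+130,::-1],(400,400),interpolation=cv2.INTER_CUBIC))
cv2.imwrite('pics/c5.png',np.hstack(ims)); print(env.sense()['tool_pos'])
```

```text
top box [0.4813 0.029  0.0021] 0.58
top left_side [0.4997 0.1392 0.103 ] 0.93
top right_side [ 0.4505 -0.0884  0.1094] 0.86
top pivot [0.4997 0.0444 0.1426] 0.51
top knob [ 0.4897 -0.0103  0.1574] 0.57
th 1.5864328004851151
scene box [0.4802 0.0297 0.0029] 0.71
scene left_side [0.5029 0.1492 0.1112] 0.71
scene right_side [ 0.459  -0.0908  0.1053] 0.56
scene pivot [0.479  0.0296 0.0009] 0.6
scene knob [ 0.4877 -0.0065  0.1528] 0.69
th 2.0036137639248404
[0.49945537 0.24186301 0.24163078]
```

View pics/c5.png

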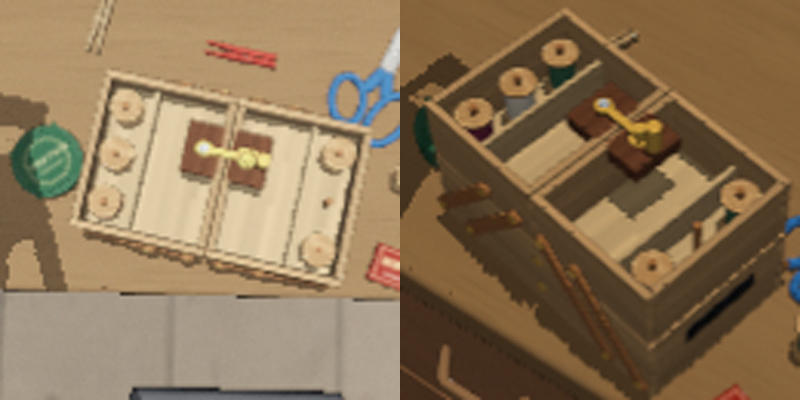

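The hook lies across the joint, from pivot (204,148) to knob (263,160), parallel to the box's y edge and over the pin. Both trays are home and nothing around the box has moved, so I'm handing in.

```bash
python3 -c "
from plant import env
print(env.finish_job())"
```

```text
the job is handed in; nothing more can be done
None
```

The sewing box is closed: both trays are home, the hook is round to its stop over the pin, and the small things round it look undisturbed; the job is handed in, but no verdict came back.

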